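Gauge the wick bores and reject the bad tin

ROBOT

A 6-joint arm with a two-finger parallel gripper is mounted at the origin on the work surface. World frame = base frame: x ahead of the robot, y to its left, z up, the work surface at z = 0. Lengths are in mm, angles in degrees, forces in N, time in s.
With the tool pointing down it reaches from about 350 to 850 mm from the base axis. Payload 8.1 kg.
Tool frame: the origin (TCP) lies midway between the tips of the shut fingers; the grasp point (between the pads) lies 19 mm behind it (r.pinch_z is the distance from the TCP to the grasp point, in mm); z points along the fingers, y is the line along which they close (so a half turn about z gives the same grasp; the last joint's range is limited). The gripper opens to 85 mm and grips with 20 to 120 N. Pads are 22 mm wide; open, the fingers measure 114 mm over their backs; the gripper's body (76 mm by 85 mm) begins 54 mm behind the grasp point. The pads swing forward as they close: fully open they stand 13 mm farther back than shut.
Start: joints at [60.653, 7.471, 85.268, -0, 87.261, -4.893], TCP at [248.356, 546.191, 231.292] pointing down, gripper open.
Joint ranges: [-169.43, 169.43], [-51.17, 129.36], [1.28, 143.12], [-76.62, 256.62], [0, 156.53], [-152.29, 152.29]. Speed limits (degrees/s): [136.94, 136.94, 159.86, 180, 180, 180].

INTERFACE

Orientations are given as [roll, pitch, yaw] about the fixed x, y, z axes, in that order (R = Rz(yaw) Ry(pitch) Rx(roll)).
In Python, from bench import sensors, optics, job, r gives the robot as it stands.
- The arm moves only by the tool play_rows, never from a script. Its argument "motion" is a list that holds one entry, the list of rows, each a list of 6 numbers: the shift along the tool's x, y, z in cm, then the turn, a rotation vector about the tool's x, y, z in degrees. In form: [[[x, y, z, ax, ay, az], ...]]. A call has 1 to 5 rows; each row is the pose to reach, as a shift and turn from the pose commanded when the call began, along the tool's axes at that moment; what a row does not reach only later rows make up. A row lasts 1/10 s, in which the tool goes at most 50 mm and 8.59 degrees, less where a joint would pass 70% of its speed; a pose out of reach is approached as far as the arm can. A call with a gripper value outside its range is refused whole. "jaw" is the opening, from 0 (shut) to 1 (fully open), set as the call begins (left out, the last holds). The fingers move at their own pace and stop on an object; "squeeze" is the grip in N (left out, the last holds). Time passes only in rows, so rows that repeat a pose let the fingers close. It gives the time, the measured TCP pose, the force, the opening and the grip force at its end, in the units of the state.
- sensors.sense(): the state, without advancing time (a new reading comes with each control period).
- optics.snapshot(name): name is "side" or "top" or "wrist"; returns a dict with "pixels" (480x640x3 uint8, red, green, blue), "mtx" (3x3 intrinsics, pixels), "k1" (the pictures are not rectified: a ray, as slopes to the right and down, at radius r is drawn at 1 + k1 r^2 times it, then the intrinsics apply), "R" (3x3) and "t" (3): a world point X has camera coordinates R X + t; the wrist camera has in their place "T_tool_cam" (4x4, takes a point from camera to tool coordinates, whose origin is the TCP and whose axes are the flange's). Camera axes: x right, y down, z forward; pixel columns grow to the right and rows downward; lengths in mm; the calibration is good to about 2 mm. A picture is of the moment at which its call begins: read the wrist's pose just before it. There is no depth.
- job.hand_in(): hands the job in; it is judged then, once.
The state is a dict: "time": time; "joint_pos": joint angles; "qd": joint speeds; "joint_efforts": joint torques, N m; "tool_pos": TCP position; "tcp_rot": TCP orientation; "ft_force": force on the tool from outside, world axes, zero at the start; "wrist_torque": the same for the moment, N m; "finger_gap": finger opening in mm; "grip_force": force on a finger pad.
Only numpy, scipy, OpenCV 4.12 (cv2) and the standard library are available. Lean on these libraries where they do the work, as an engineer would, in place of code of your own. Each camera call takes 0.05 s, during which the arm holds its last target. There are 200 camera calls.

TASK

Two tall tins hold wooden wick cores, and only one of the two bores is full size all the way down. Try the bores gently with the plug gauge from its stand; leave the gauge fully home, down to its collar, in the tin that takes it, and leave that tin standing on the cardboard sheet. Then set the other tin down upright on the floor of the open carton, lowering it all the way before letting go, and leave everything else alone.

Things in the scene. Friction and masses are not known exactly. Their poses are not given: they have to be found in the camera images.
- gauge_center (a point): round steel plug gauge, upright in its stand at the start; the point is half-way up on its axis, z towards the handle. From the bottom: pin 16 mm diameter, 44 mm long, end edge rounded 1.5 mm; collar 28 mm diameter, 6 mm thick; handle (to grip) 22 mm diameter, 56 mm long. 106 mm in all: the point is 53 mm above the pin's end, 9 mm above the collar's underside. 0.14 kg
- stand: wooden block 75 x 75 mm, 52 mm high, fixed, origin at the centre of its underside; the gauge's pin sits loosely in its central 20 mm through hole with the collar on its top
- tin_a_center (a point): one of the two tall plain tins under test, open-topped, 66 mm diameter, 76 mm high, wall 1.8 mm, floor 2 mm, loose, about 0.23 kg with its core; the point is on its axis half-way up (38 mm above its underside). Inside stands a loose square wooden core, 41 x 41 mm, 70 mm high, flat top 4 mm below the rim, with one round upright bore
- tin_b_center (a point): the other tall tin under test: same size, same kind of core, same point. In one tin the bore is 18 mm all the way down; in the other it narrows to 10 mm at 24 mm below the core's top, so the gauge's pin enters 24 mm and stops hard, its collar 20 mm above the core. Which tin is which changes from start to start
- tin_a: the same tin as tin_a_center, origin at the centre of its underside. The bore's mouth is 18 mm with a 1 mm bevel, 5 mm off the core's centre; the core has up to 1.5 mm of play in the tin and is turned any way, so the bore's axis lies 3 to 7 mm off the tin's axis in a direction that is not measured, only seen or felt
- tin_b: the same tin as tin_b_center, origin at the centre of its underside; its bore lies off-centre likewise, in a direction of its own
- mat: fixed flat sheet of cardboard on the table, 620 x 1040 mm, 4 mm thick, origin at the centre of its underside; the tins, stand and carton stand on it, its top 4 mm above the table
- carton: open cardboard carton, fixed, 250 x 200 mm and 75 mm high, walls and floor 5 mm, origin at the centre of its underside, x along its long side; an old shorter tin (58 mm diameter, 60 mm high) stands in it near its +x end, 85 mm from the centre; the -x half is free. The two outer flaps hang outwards beyond its x ends
- carton_floor (a point): centre of the carton's inner floor, 5 mm above its underside, axes as the carton's; a free place for a tin is 50 mm from here towards -x
- mug_center (a point): white mug, bystander, 80 mm diameter, 85 mm high; half-way up
- jar_center (a point): glass jar, bystander, 60 mm diameter, 90 mm high; half-way up
- tin_low_center (a point): low empty brass-coloured tin, bystander, 54 mm diameter, 40 mm high; half-way up
- gauge: the same gauge as gauge_center, origin at the centre of the pin's end
There are look-alikes about, which are no part of the job. What is meant by the gauge is not turquoise, and is the larger of those in its own colour.

How it is judged (in metres and radians):
On the way, in this order (a step that is already met when the one before it is completed fails the run):
1. the gauge stands fully home in one tin, collar down on the core (((z of gauge_center in the frame of tin_a_center between 0.035 and 0.0465 m and horizontal distance between gauge_center and tin_a_center below 0.013 m and angle between the z axis of gauge_center and the z axis of tin_a_center, either way round below 0.12 rad) or (z of gauge_center in the frame of tin_b_center between 0.035 and 0.0465 m and horizontal distance between gauge_center and tin_b_center below 0.013 m and angle between the z axis of gauge_center and the z axis of tin_b_center, either way round below 0.12 rad))), for 0.2 s.
2. the other tin, still held, has been lowered upright to within 8 mm of the carton's floor (((z of gauge_center in the frame of tin_a_center between 0.035 and 0.0465 m and horizontal distance between gauge_center and tin_a_center below 0.013 m and angle between the z axis of gauge_center and the z axis of tin_a_center, either way round below 0.12 rad and x of tin_b_center in the frame of carton_floor between -0.095 and 0.095 m and y of tin_b_center in the frame of carton_floor between -0.07 and 0.07 m and z of tin_b_center in the frame of carton_floor below 0.046 m and angle between tin_b_center's own z axis and vertical below 0.15 rad and contact force between the fingers and tin_b above 0.5 N) or (z of gauge_center in the frame of tin_b_center between 0.035 and 0.0465 m and horizontal distance between gauge_center and tin_b_center below 0.013 m and angle between the z axis of gauge_center and the z axis of tin_b_center, either way round below 0.12 rad and x of tin_a_center in the frame of carton_floor between -0.095 and 0.095 m and y of tin_a_center in the frame of carton_floor between -0.07 and 0.07 m and z of tin_a_center in the frame of carton_floor below 0.046 m and angle between tin_a_center's own z axis and vertical below 0.15 rad and contact force between the fingers and tin_a above 0.5 N))), for 0.1 s.
At the end, for the whole second after the job is handed in: gauge home in one tin (collar within 3.5 mm of the core's top, within 7 degrees and 13 mm of the tin's axis); that tin upright (6 degrees) on the sheet, 140 mm or more from the carton's centre; the other tin at rest, upright (9 degrees), inside the carton, within 4 mm of its floor (((z of gauge_center in the frame of tin_a_center between 0.035 and 0.0465 m and horizontal distance between gauge_center and tin_a_center below 0.013 m and angle between the z axis of gauge_center and the z axis of tin_a_center, either way round below 0.12 rad and height (world z) of tin_a_center below 0.048 m and angle between tin_a_center's own z axis and vertical below 0.1 rad and horizontal distance between tin_a_center and carton_floor above 0.14 m and x of tin_b_center in the frame of carton_floor between -0.095 and 0.095 m and y of tin_b_center in the frame of carton_floor between -0.07 and 0.07 m and z of tin_b_center in the frame of carton_floor below 0.042 m and angle between tin_b_center's own z axis and vertical below 0.15 rad and linear speed of each of tin_b, tin_a below 0.02 m/s) or (z of gauge_center in the frame of tin_b_center between 0.035 and 0.0465 m and horizontal distance between gauge_center and tin_b_center below 0.013 m and angle between the z axis of gauge_center and the z axis of tin_b_center, either way round below 0.12 rad and height (world z) of tin_b_center below 0.048 m and angle between tin_b_center's own z axis and vertical below 0.1 rad and horizontal distance between tin_b_center and carton_floor above 0.14 m and x of tin_a_center in the frame of carton_floor between -0.095 and 0.095 m and y of tin_a_center in the frame of carton_floor between -0.07 and 0.07 m and z of tin_a_center in the frame of carton_floor below 0.042 m and angle between tin_a_center's own z axis and vertical below 0.15 rad and linear speed of each of tin_a, tin_b below 0.02 m/s))); the robot touches nothing.
It fails at once if the held gauge presses a tin down on the cardboard with more than 60 N ((contact force between tin_a and mat above 60 N and horizontal distance between gauge_center and tin_a_center below 0.035 m and contact force between the fingers and gauge above 0.5 N) or (contact force between tin_b and mat above 60 N and horizontal distance between gauge_center and tin_b_center below 0.035 m and contact force between the fingers and gauge above 0.5 N)).
It fails at once if a tin is tipped by more than 35 degrees (angle between any of tin_a_center, tin_b_center's own z axis and vertical above 0.61 rad).
It fails at once if the mug, the jar or the low empty tin is shoved by more than 40 mm (distance of any of mug_center, jar_center, tin_low_center from where it was at the start of the episode above 0.04 m).
It also fails if it takes over 70 s, if anything falls off the work surface, if the arm or the gripper's body presses on something with over 40 N, if the wrist force passes 120 N, or if a joint passes its speed limit or range.

## Working session

There is one attempt and no reset: what is moved stays moved. The work goes in short steps, Python scripts to look and compute and a tool call to move; the robot and the scene stay as the last step left them, time stands still between calls to the robot, and variables do not carry over. Pictures are saved under pics/ and viewed, at most 13 in all, crops included, and the job is handed in when it is done.

Besides the shell and the picture viewer there is one more tool, called after "Call:" by a JSON object that holds its "fn" and its "kwargs", one argument or row to a line. play_rows: Moves the arm, as the interface text tells. Its arguments: {"type":"object","properties":{"motion":{"type":"array","items":{"type":"array","items":{"type":"array","items":{"type":"number"}}}},"jaw":{"type":"number"},"squeeze":{"type":"number"}},"required":["motion"]}

```bash
mkdir -p pics
python3 - <<'E'
from bench import sensors, optics, job, r
import cv2, numpy as np
s=sensors.sense();print(s)
for n in ("top","side"):
    d=optics.snapshot(n);cv2.imwrite(f"pics/{n}0.png",d["pixels"][:,:,::-1])
    np.savez(f"{n}.npz",**{k:v for k,v in d.items()})
    print(n,d["mtx"],d["k1"],d["R"],d["t"])
E
```

```text
{'time': 0.0, 'joint_pos': array([ 6.06520751e+01,  7.51632054e+00,  8.53275170e+01, -5.41027811e-04,
        8.72620961e+01, -4.89400354e+00]), 'qd': array([-0.05406121, -0.04783506, -0.01679734, -0.02329515,  0.04819423,
        0.04737429]), 'joint_efforts': array([-1.16358565e-04, -5.69381297e+01, -5.00561714e+01, -2.61165369e-04,
        1.43911593e-02,  1.56897352e-05]), 'tool_pos': array([248.10267676, 545.70750676, 230.24868554]), 'tcp_rot': array([-1.79894407e+02, -8.49907759e-03,  1.55546097e+02]), 'ft_force': array([-0.23071753, -0.58756927,  0.39349732]), 'wrist_torque': array([0.04223261, 0.04899509, 0.00175765]), 'grip_force': 0.0, 'finger_gap': 85.34829282978599}
top [[457.25183361   0.         321.20094677]
 [  0.         457.25183361 242.51262627]
 [  0.           0.           1.        ]] -0.10621117061363372 [[-0.01607465 -0.99972754 -0.01692484]
 [-0.9853348   0.01871451 -0.16960277]
 [ 0.1698733   0.01395033 -0.98536717]] [-62.52007649 474.7164412  983.91460759]
side [[473.48891248   0.         318.38026715]
 [  0.         473.48891248 240.18084719]
 [  0.           0.           1.        ]] 0.019713057826552034 [[ 0.74664795 -0.66483155 -0.02271235]
 [-0.33168221 -0.34247007 -0.87903422]
 [ 0.57663139  0.66386238 -0.47621738]] [-386.743533    196.40223277  895.26807615]
```

View pics/top0.png

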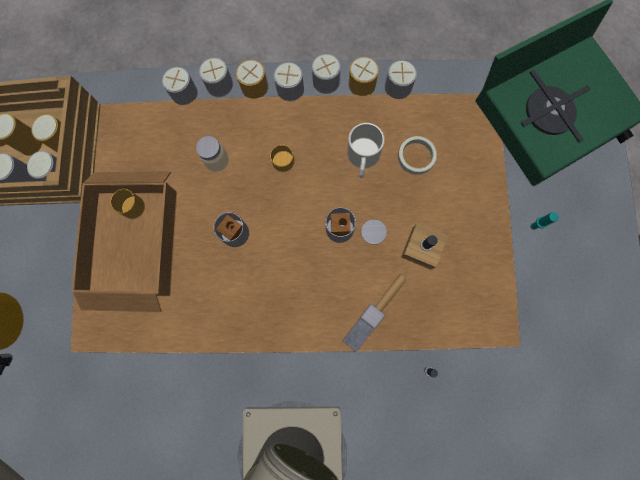

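View pics/side0.png

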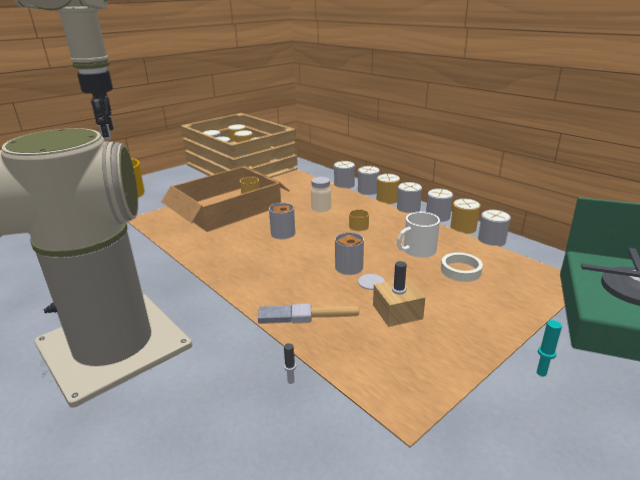

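The top view shows tins at about (229,228) and (341,223), the gauge in its stand at (429,242), and the carton centred near (125,245) with the old tin at (123,201). The turquoise and small gauges off the mat are decoys. Next I'll make enlarged crops.

```bash
cat > h.py <<'E'
import numpy as np, cv2
from scipy.spatial.transform import Rotation as Ro
def ray(d,uv,R,t):
    p=np.linalg.inv(d["mtx"])@np.array([uv[0],uv[1],1.0]);q=p[:2]; u=q.copy()
    for _ in range(20): u=q/(1+float(d["k1"])*(u@u))
    v=R.T@np.array([u[0],u[1],1]); return -R.T@t, v
def onz(d,uv,z,R=None,t=None):
    R=d["R"] if R is None else R; t=d["t"] if t is None else t
    o,v=ray(d,uv,R,t); return o+v*(z-o[2])/v[2]
def wristRt(d,pos,rot):
    Tt=np.eye(4);Tt[:3,:3]=Ro.from_euler('xyz',rot,degrees=True).as_matrix();Tt[:3,3]=pos
    W=np.linalg.inv(Tt@d["T_tool_cam"]);return W[:3,:3],W[:3,3]
def proj(d,X,R=None,t=None):
    R=d["R"] if R is None else R; t=d["t"] if t is None else t
    c=R@np.asarray(X,float)+t;u=c[:2]/c[2];u=u*(1+float(d["k1"])*(u@u));return (d["mtx"]@[u[0],u[1],1])[:2]
E
python3 - <<'E'
import cv2,numpy as np
a=cv2.imread("pics/top0.png");b=cv2.imread("pics/side0.png")
def c(i,x,y,w,h,f): return cv2.resize(i[y:y+h,x:x+w],None,fx=f,fy=f,interpolation=cv2.INTER_CUBIC)
T=np.hstack([c(a,205,205,50,50,5.0),c(a,315,200,50,50,5.0),c(a,400,218,50,50,5.0)])
B=np.hstack([c(b,260,195,50,60,5),c(b,325,225,50,60,5),c(b,370,255,50,60,5)])
cv2.imwrite("pics/m1.png",np.vstack([T,B]))
from h import *
d=dict(np.load("top.npz"))
for n,uv,z in (("tinL",(229,228),80),("tinR",(341,222),80),("gauge",(430,241),118),("cart1",(89,186),79),("c2",(165,184),79),("c3",(77,293),79),("c4",(161,296),79),("old",(123,200),69)): print(n,onz(d,uv,z).round(1))
E
```

```text
tinL [502.6 129.1  80. ]
tinR [ 510.9 -115.    80. ]
gauge [ 459.  -297.4  118. ]
cart1 [608.4 458.8  79. ]
c2 [607.  277.6  79. ]
c3 [364.1 469.1  79. ]
c4 [356.5 275.7  79. ]
old [575.4 378.7  69. ]
```

View pics/m1.png

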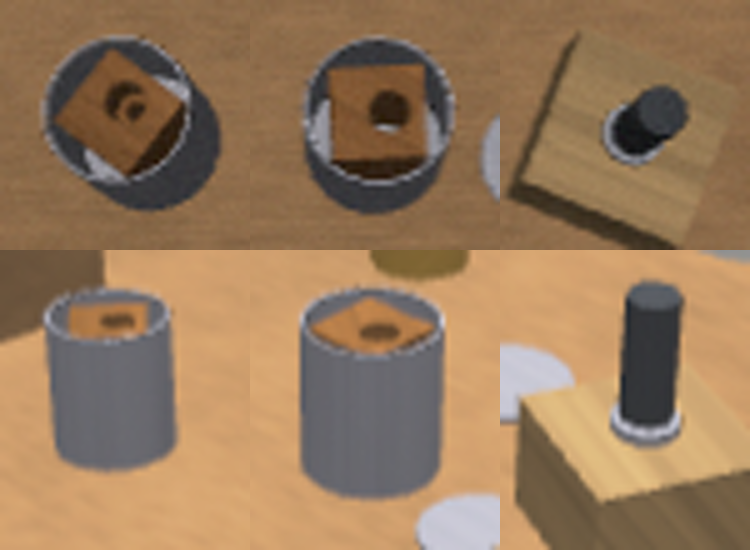

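The enlarged crops show a narrowing step in the left tin's bore. The right tin's bore is clear, with the bright floor visible at crop (388,128). So I expect the right tin at (511,-115) to take the gauge, and the insertion will test that. First I'll move towards the gauge.

```bash
cat > go.py <<'E'
import sys
from h import *
from bench import sensors
# usage: go.py x y z yaw -> tool shift cm, az deg
s=sensors.sense();x=np.array([float(v) for v in sys.argv[1:4]])
R=Ro.from_euler('xyz',s["tcp_rot"],degrees=True)
print("t",s["time"],"pos",s["tool_pos"].round(2),"rot",s["tcp_rot"].round(2),"F",s["ft_force"].round(2),"gap",s["finger_gap"].round(1),"j",s["joint_pos"].round(0))
sh=R.inv().apply(x-s["tool_pos"])/10
T=Ro.from_euler('xyz',[180,0,float(sys.argv[4])],degrees=True)
print("shift",sh.round(3),"turn",(R.inv()*T).as_rotvec(degrees=True).round(2))
E
python3 go.py 470 80 230 100
python3 - <<'E'
from h import *
d=dict(np.load("top.npz"))
for n,uv,z in (("tinR",(340.3,221.6),80),("boreR",(342.4,221.8),76),("tinL",(205+117/5-.4,205+111/5-.4),80),("gtop",(432.2,239.8),118),("gcol",(426.4,244),62)): print(n,onz(d,uv,z).round(1))
E
```

```text
tinR [ 511.8 -113.5   80. ]
boreR [ 512.2 -118.2   76. ]
tinL [505.3 131.3  80. ]
gtop [ 461.4 -302.1  118. ]
gcol [ 462.1 -301.8   62. ]Traceback (most recent call last):
  File "go.py", line 7, in <module>
    print("t",s["time"],"pos",s["tool_pos"].round(2),"rot",s["tcp_rot"].round(2),"F",s["ft_force"].round(2),"gap",s["finger_gap"].round(1),"j",s["joint_pos"].round(0))
                                                                                                                  ^^^^^^^^^^^^^^^^^^^^^
AttributeError: 'float' object has no attribute 'round'
```

```bash
sed -i 's/s\["finger_gap"\].round(1)/round(s["finger_gap"],1)/' go.py; python3 go.py 470 80 230 100
```

```text
t 0.1 pos [248.08 545.76 230.32] rot [-1.7990e+02 -1.0000e-02  1.5555e+02] F [-0.32  0.1   0.03] gap 85.5 j [61.  8. 85.  0. 87. -5.]
shift [-39.48  -33.212   0.082] turn [-9.000e-02  4.000e-02  5.555e+01]
```

Call:
{"fn": "play_rows", "kwargs": {
  "motion": [
    [[-4, -3.3, 0, 0, 0, 5.5], [-8, -6.6, 0, 0, 0, 11], [-12, -9.9, 0, 0, 0, 16.5], [-16, -13.2, 0, 0, 0, 22], [-20, -16.5, 0, 0, 0, 27.5]]
  ],
  "jaw": 1
}}

```text
time: 0.6
tool_pos: [358.2, 319.6, 230.9]
tcp_rot: [-180.0, 0.0, 127.8]
ft_force: [1.0, 1.2, 0.9]
finger_gap: 85.3
grip_force: 0.0
```

```bash
python3 go.py 470 80 230 100; python3 go.py 461.7 -301.8 230 57
```

```text
t 0.6 pos [358.2  319.64 230.86] rot [-179.97    0.    127.85] F [1.04 1.19 0.92] gap 85.3 j [ 36. -11. 104.  -0.  88.  -2.]
shift [-25.782  -5.876   0.091] turn [-3.000e-02  1.000e-02  2.785e+01]
t 0.6 pos [358.2  319.64 230.86] rot [-179.97    0.    127.85] F [1.04 1.19 0.92] gap 85.3 j [ 36. -11. 104.  -0.  88.  -2.]
shift [-55.421 -29.957   0.105] turn [-2.000e-02  2.000e-02  7.085e+01]
```

Call:
{"fn": "play_rows", "kwargs": {
  "motion": [
    [[-4, -2.1, 0, 0, 0, 5], [-8, -4.3, 0, 0, 0, 10], [-12, -6.5, 0, 0, 0, 15], [-16, -8.6, 0, 0, 0, 20], [-20, -10.8, 0, 0, 0, 25]]
  ]
}}

```text
time: 1.1
tool_pos: [396.0, 95.8, 231.1]
tcp_rot: [180.0, 0.0, 102.9]
ft_force: [1.3, -0.1, 0.1]
finger_gap: 85.4
grip_force: 0.0
```

```bash
python3 go.py 461.7 -301.8 230 57
```

```text
t 1.1 pos [395.97  95.78 231.07] rot [180.     0.   102.86] F [ 1.34 -0.07  0.14] gap 85.4 j [  6. -24. 114.   0.  90.  -6.]
shift [-40.223  -2.444   0.107] turn [ 0.   -0.   45.86]
```

Call:
{"fn": "play_rows", "kwargs": {
  "motion": [
    [[-4, -0.25, 0, 0, 0, 5], [-8, -0.5, 0, 0, 0, 10], [-12, -0.75, 0, 0, 0, 15], [-16, -1, 0, 0, 0, 20], [-20, -1.2, 0, 0, 0, 25]]
  ]
}}

```text
time: 1.6
tool_pos: [429.4, -101.8, 231.1]
tcp_rot: [-180.0, -0.0, 77.8]
ft_force: [1.2, 0.1, 0.6]
finger_gap: 85.4
grip_force: 0.0
```

```bash
python3 go.py 461.7 -301.8 200 57
python3 - <<'E'
from h import *
from bench import sensors,optics
s=sensors.sense();d=optics.snapshot("wrist");cv2.imwrite("pics/w1.png",d["pixels"][:,:,::-1])
R,t=wristRt(d,s["tool_pos"],s["tcp_rot"]);print(d["T_tool_cam"])
for X in ((511.8,-113.5,80),(512.2,-118.2,76),(461.7,-301.8,118)):print(proj(d,X,R,t))
E
```

```text
t 1.6 pos [ 429.45 -101.75  231.06] rot [-1.7999e+02 -1.0000e-02  7.7830e+01] F [1.16 0.09 0.59] gap 85.4 j [-20. -18. 109.   0.  89.  -8.]
shift [-18.875   7.371   3.103] turn [-1.000e-02 -0.000e+00  2.083e+01]
[[ 4.99620916e-04 -9.66000860e-01 -2.58538372e-01  6.54691143e+01]
 [ 9.99999588e-01  2.86659935e-04  8.61407785e-04 -1.21370132e-01]
 [-7.58008068e-04 -2.58538696e-01  9.66000605e-01 -1.42136983e+02]
 [ 0.00000000e+00  0.00000000e+00  0.00000000e+00  1.00000000e+00]]
[425.21858094 216.71623051]
[425.20727727 221.18933102]
[407.31202984 449.59034611]
```

View pics/w1.png

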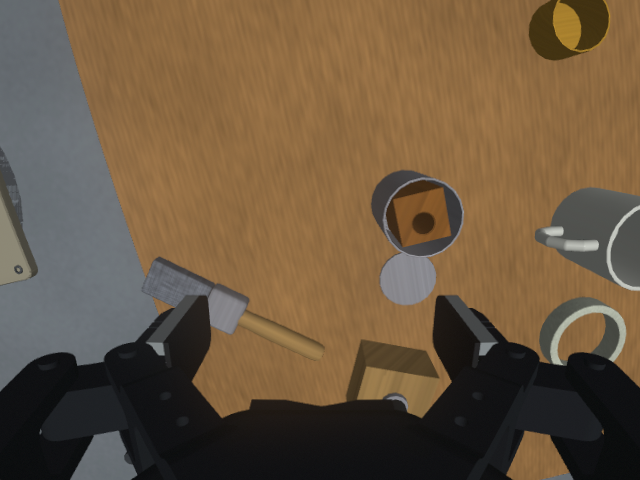

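The wrist view shows the right tin's rim near (423,217) and its bore near (424,223), which agrees with the top-camera fix to 1–2 px. Moving on to above the gauge.

Call:
{"fn": "play_rows", "kwargs": {
  "motion": [
    [[-4, 1.5, 0.6, 0, 0, 4.5], [-8, 3, 1.2, 0, 0, 9], [-12, 4.5, 1.8, 0, 0, 13.5], [-16, 6.2, 2.5, 0, 0, 18], [-18.87, 7.37, 3.1, 0, 0, 20.8]]
  ]
}}

```text
time: 2.15
tool_pos: [462.4, -302.3, 199.3]
tcp_rot: [-180.0, 0.0, 57.0]
ft_force: [0.4, 0.0, 0.5]
finger_gap: 85.2
grip_force: 0.0
```

Call:
{"fn": "play_rows", "kwargs": {
  "motion": [
    [[0, 0, 2, 0, 0, 0], [0, 0, 4, 0, 0, 0]]
  ]
}}

```text
time: 2.35
tool_pos: [462.6, -301.1, 159.4]
tcp_rot: [-180.0, -0.0, 57.1]
ft_force: [-1.3, 0.9, -0.4]
finger_gap: 85.3
grip_force: 0.0
```

```bash
python3 go.py 461.7 -301.8 81 57
python3 - <<'E'
from h import *
from bench import sensors,optics
s=sensors.sense();d=optics.snapshot("wrist");cv2.imwrite("pics/w2.png",d["pixels"][:,:,::-1])
R,t=wristRt(d,s["tool_pos"],s["tcp_rot"])
for X in ((461.7,-301.8,118),(461.7,-301.8,62)):print(proj(d,X,R,t))
print(onz(d,(424,223),76,R,t))
E
```

```text
t 2.35 pos [ 462.59 -301.13  159.42] rot [-179.99   -0.     57.14] F [-1.29  0.89 -0.38] gap 85.3 j [-38.   3.  98.   0.  79.  -6.]
shift [-0.105 -0.037  7.842] turn [-0.01 -0.    0.14]
[320.65604377 272.05569662]
[320.74630581 243.06597066]
[ 524.22272187 -322.28239399   76.        ]
```

View pics/w2.png

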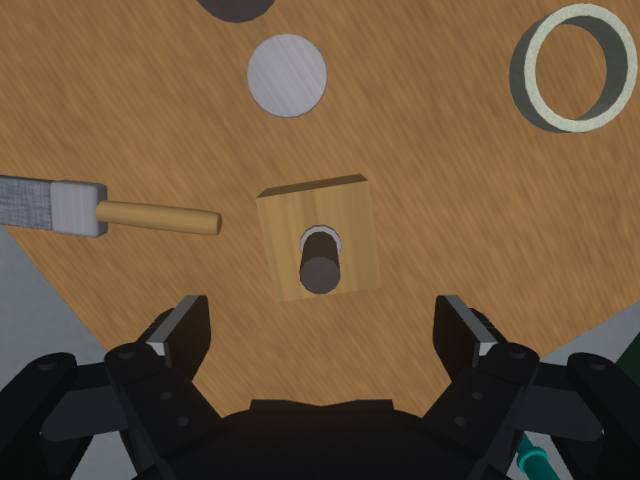

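The wrist view shows the handle top at (320,275) and the collar at (320,244), within 3 px of prediction. Descending to grip.

Call:
{"fn": "play_rows", "kwargs": {
  "motion": [
    [[-0.15, 0, 2, 0, 0, 0.1], [-0.15, 0, 4, 0, 0, 0.1], [-0.15, 0, 6, 0, 0, 0.1], [-0.15, 0, 7.8, 0, 0, 0.1], [-0.15, 0, 7.8, 0, 0, 0.1]]
  ]
}}

```text
time: 2.9
tool_pos: [460.0, -299.5, 79.4]
tcp_rot: [-179.7, -0.0, 57.2]
ft_force: [-0.0, 1.1, -0.2]
finger_gap: 85.7
grip_force: 0.0
```

Call:
{"fn": "play_rows", "kwargs": {
  "motion": [
    [[0, 0, 0, 0, 0, 0], [0, 0, 0, 0, 0, 0], [0, 0, 0, 0, 0, 0], [0, 0, 0, 0, 0, 0], [0, 0, 0, 0, 0, 0]]
  ],
  "jaw": 0,
  "squeeze": 50
}}

```text
time: 3.4
tool_pos: [462.4, -301.6, 83.2]
tcp_rot: [179.9, 0.0, 57.1]
ft_force: [-0.3, 1.2, 3.5]
finger_gap: 20.6
grip_force: 48.7
```

Call:
{"fn": "play_rows", "kwargs": {
  "motion": [
    [[0, 0, -2, 0, 0, 0], [0, 0, -5, 0, 0, 0], [0, 0, -9, 0, 0, 0], [0, 0, -12, 0, 0, 0], [0, 0, -12, 0, 0, 0]]
  ]
}}

```text
time: 3.9
tool_pos: [464.3, -303.0, 208.3]
tcp_rot: [179.5, 0.1, 57.1]
ft_force: [0.1, -0.9, -0.2]
finger_gap: 21.0
grip_force: 49.7
```

```bash
python3 go.py 512 -118 200 57
python3 - <<'E'
from h import *
from bench import sensors,optics
for k in range(3):
  s=sensors.sense();print(s["tool_pos"].round(2),s["tcp_rot"].round(2),s["ft_force"].round(2),s["finger_gap"])
  d=optics.snapshot("wrist")
cv2.imwrite("pics/w3.png",cv2.resize(d["pixels"][:,:,::-1],(800,600))[200:,200:600])
E
```

```text
t 3.9 pos [ 464.28 -303.04  208.28] rot [1.7948e+02 5.0000e-02 5.7150e+01] F [ 0.13 -0.89 -0.17] gap 21.0 j [-38.   1.  95.   0.  84.  -6.]
shift [18.134 -6.036  0.756] turn [0.52 0.05 0.15]
[ 464.28 -303.04  208.28] [1.7948e+02 5.0000e-02 5.7150e+01] [ 0.13 -0.89 -0.17] 21.007360508986107
[ 463.25 -302.27  205.26] [1.7969e+02 3.0000e-02 5.7140e+01] [ 0.4   0.6  -2.14] 20.793053129777327
[ 462.22 -301.47  202.86] [1.7991e+02 1.0000e-02 5.7150e+01] [ 0.14 -0.88 -1.51] 20.892694028036953
```

View pics/w3.png

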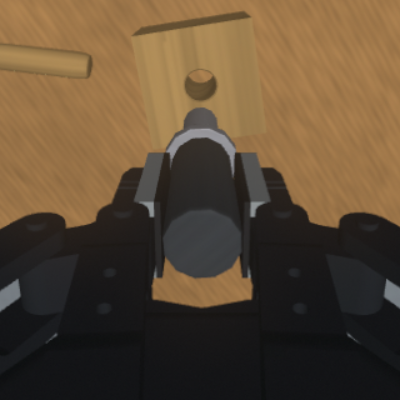

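The wrist view shows the gauge held upright and clear of the stand, with the handle top at crop (202,243). Next I'll locate the gauge in the tool frame and refine the bore position.

```bash
python3 - <<'E'
from h import *
from bench import sensors,optics
d=optics.snapshot("wrist")
R,t=wristRt(d,[429.45,-101.75,231.06],[-179.99,0,77.83]); print("bore w1",onz(d,(424,223),76,R,t),"rim",onz(d,(423.5,217),80,R,t))
M=np.linalg.inv(d["T_tool_cam"]);R,t=M[:3,:3],M[:3,3]
print("handle top in tool",onz(d,(321.6,354.4),-36.5,R,t))
for X in ((0,0,-36.5),(0,0,25.5),(0,0,69.5)):print(proj(d,X,R,t), (proj(d,X,R,t)*1.25-200))
# auto: dark handle top in enlarged? measure left/right edges of handle on a few rows
s=sensors.sense();print(s["tool_pos"],s["tcp_rot"])
E
python3 go.py 512 -118 170 57
```

```text
bore w1 [ 510.94049385 -119.45225623   76.        ] rim [ 510.33424869 -113.40960127   80.        ]
handle top in tool [-7.02319533e-01 -3.51880384e-04 -3.65000000e+01]
[321.60268221 352.47084698] [202.00335276 240.58855873]
[321.41212082 281.41275787] [201.76515102 151.76594733]
[321.33880083 254.05176975] [201.67350104 117.56471218]
[ 461.12015472 -300.58584048  200.49826203] [-1.79843862e+02 -1.49427592e-02  5.71453619e+01]
t 4.1 pos [ 461.12 -300.59  200.5 ] rot [-1.7984e+02 -1.0000e-02  5.7150e+01] F [-0.58 -0.34 -1.9 ] gap 20.6 j [-38.   1.  95.  -0.  84.  -6.]
shift [18.098 -5.623  3.07 ] turn [-0.16 -0.01  0.15]
```

Call:
{"fn": "play_rows", "kwargs": {
  "motion": [
    [[3.2, -1, 0.3, 0, 0, 0], [7, -2.2, 0.8, 0, 0, 0], [11.5, -3.6, 1.5, 0, 0, 0], [15.5, -4.8, 2, 0, 0, 0], [18.1, -5.6, 2.5, 0, 0, 0]]
  ]
}}

```text
time: 4.6
tool_pos: [512.2, -115.7, 174.8]
tcp_rot: [-179.8, 0.0, 57.2]
ft_force: [0.6, -1.2, -1.8]
finger_gap: 20.3
grip_force: 49.7
```

Call:
{"fn": "play_rows", "kwargs": {
  "motion": [
    [[0, 0, 0, 0, 0, 0], [0, 0, 0, 0, 0, 0], [0, 0, 0, 0, 0, 0], [0, 0, 0, 0, 0, 0], [0, 0, 0, 0, 0, 0]]
  ]
}}

```text
time: 5.1
tool_pos: [512.9, -119.7, 177.3]
tcp_rot: [180.0, 0.0, 57.1]
ft_force: [0.2, 0.3, -1.0]
finger_gap: 20.9
grip_force: 49.6
```

```bash
python3 - <<'E'
from h import *
from bench import sensors,optics
s=sensors.sense();print(s["tool_pos"],s["tcp_rot"])
d=optics.snapshot("wrist");w=d["pixels"][:,:,::-1]
e=optics.snapshot("top");tp=e["pixels"][:,:,::-1]; f=optics.snapshot("side");sd=f["pixels"][:,:,::-1]
s=sensors.sense();print(s["tool_pos"],s["tcp_rot"])
a=cv2.resize(w[130:330,220:420],(400,400),interpolation=2)
b=cv2.resize(sd[190:290,300:400],(400,400),interpolation=2)
cv2.imwrite("pics/w4.png",np.hstack([a,b]))
R,t=wristRt(d,s["tool_pos"],s["tcp_rot"])
print("pred bore",(proj(d,(511.5,-118.8,76),R,t)-[220,130])*2)
E
python3 go.py 511.5 -118.8 155 57
```

```text
[ 512.88012886 -119.74060974  177.27442895] [1.79996872e+02 8.78326885e-03 5.70588352e+01]
[ 513.01333173 -119.3098545   177.39751385] [ 1.79988577e+02 -1.93789963e-03  5.70963255e+01]
pred bore [197.91957926 221.07691721]
t 5.25 pos [ 513.01 -119.31  177.4 ] rot [179.99  -0.    57.1 ] F [ 0.1   0.48 -0.96] gap 20.4 j [-19.  -2. 101.  -0.  81.  14.]
shift [-0.039 -0.155  2.24 ] turn [ 0.01 -0.    0.1 ]
```

View pics/w4.png

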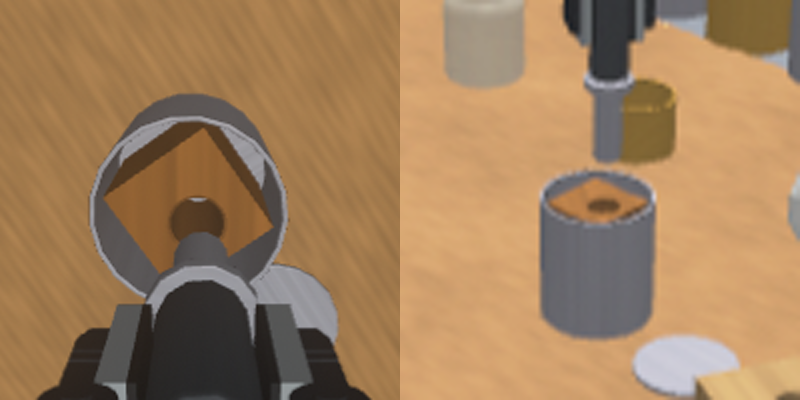

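The wrist view shows the bore centred at crop (197,222), against a prediction of (198,221). The pin is vertical and almost over it. I'll apply a small correction and lower to just above the core.

Call:
{"fn": "play_rows", "kwargs": {
  "motion": [
    [[-0.05, -0.17, 0.8, 0, 0, 0], [-0.05, -0.17, 1.6, 0, 0, 0], [-0.05, -0.17, 2.2, 0, 0, 0], [-0.05, -0.17, 2.7, 0, 0, 0], [-0.05, -0.17, 2.8, 0, 0, 0]]
  ]
}}

```text
time: 5.75
tool_pos: [510.7, -118.0, 148.1]
tcp_rot: [-179.9, 0.0, 57.2]
ft_force: [0.1, 0.2, -1.4]
finger_gap: 21.2
grip_force: 49.6
```

Call:
{"fn": "play_rows", "kwargs": {
  "motion": [
    [[0, 0, 0, 0, 0, 0], [0, 0, 0, 0, 0, 0], [0, 0, 0, 0, 0, 0], [0, 0, 0, 0, 0, 0]]
  ]
}}

```text
time: 6.15
tool_pos: [511.6, -118.3, 149.7]
tcp_rot: [180.0, -0.0, 57.1]
ft_force: [0.3, 0.4, -1.4]
finger_gap: 20.5
grip_force: 49.6
```

```bash
python3 go.py 511.2 -118.8 140 57
```

```text
t 6.15 pos [ 511.59 -118.35  149.66] rot [ 1.7996e+02 -1.0000e-02  5.7150e+01] F [ 0.32  0.35 -1.37] gap 20.5 j [-19.  -1. 103.  -0.  78.  14.]
shift [-0.059 -0.009  0.966] turn [ 0.04 -0.01  0.15]
```

Call:
{"fn": "play_rows", "kwargs": {
  "motion": [
    [[-0.04, 0, 0.15, 0, 0, 0], [-0.05, 0, 0.3, 0, 0, 0], [-0.05, 0, 0.45, 0, 0, 0], [-0.05, 0, 0.6, 0, 0, 0], [-0.05, 0, 0.6, 0, 0, 0]]
  ]
}}

```text
time: 6.65
tool_pos: [510.9, -118.6, 142.9]
tcp_rot: [-180.0, 0.0, 57.1]
ft_force: [0.8, 0.4, -1.8]
finger_gap: 20.7
grip_force: 49.8
```

Call:
{"fn": "play_rows", "kwargs": {
  "motion": [
    [[0, 0, 0.15, 0, 0, 0], [0, 0, 0.3, 0, 0, 0], [0, 0, 0.45, 0, 0, 0], [0, 0, 0.6, 0, 0, 0], [0, 0, 0.6, 0, 0, 0]]
  ]
}}

```text
time: 7.15
tool_pos: [510.9, -118.6, 136.9]
tcp_rot: [-180.0, 0.0, 57.1]
ft_force: [0.2, 0.4, -2.0]
finger_gap: 20.7
grip_force: 49.8
```

Call:
{"fn": "play_rows", "kwargs": {
  "motion": [
    [[0, 0, 0.25, 0, 0, 0], [0, 0, 0.5, 0, 0, 0], [0, 0, 0.8, 0, 0, 0], [0, 0, 1.1, 0, 0, 0], [0, 0, 1.3, 0, 0, 0]]
  ]
}}

```text
time: 7.65
tool_pos: [510.9, -118.6, 123.8]
tcp_rot: [-180.0, 0.0, 57.1]
ft_force: [0.2, 0.1, -0.3]
finger_gap: 20.6
grip_force: 49.8
```

Call:
{"fn": "play_rows", "kwargs": {
  "motion": [
    [[0, 0, 0.15, 0, 0, 0], [0, 0, 0.3, 0, 0, 0], [0, 0, 0.45, 0, 0, 0], [0, 0, 0.6, 0, 0, 0], [0, 0, 0.7, 0, 0, 0]]
  ]
}}

```text
time: 8.15
tool_pos: [511.1, -118.7, 117.2]
tcp_rot: [180.0, 0.0, 57.1]
ft_force: [-0.1, 0.7, -0.3]
finger_gap: 20.7
grip_force: 49.8
```

The pin is about 28 mm deep with no force, so this tin has the full bore. Continuing to home.

Call:
{"fn": "play_rows", "kwargs": {
  "motion": [
    [[0, 0, 0.25, 0, 0, 0], [0, 0, 0.5, 0, 0, 0], [0, 0, 0.8, 0, 0, 0], [0, 0, 1.1, 0, 0, 0], [0, 0, 1.2, 0, 0, 0]]
  ]
}}

```text
time: 8.65
tool_pos: [510.9, -118.6, 104.8]
tcp_rot: [-180.0, 0.0, 57.1]
ft_force: [1.1, -0.3, -1.0]
finger_gap: 21.2
grip_force: 49.8
```

Call:
{"fn": "play_rows", "kwargs": {
  "motion": [
    [[0, 0, 0.1, 0, 0, 0], [0, 0, 0.2, 0, 0, 0], [0, 0, 0.2, 0, 0, 0]]
  ]
}}

```text
time: 8.95
tool_pos: [511.1, -118.8, 103.3]
tcp_rot: [180.0, 0.0, 57.1]
ft_force: [-0.0, -0.4, -1.7]
finger_gap: 20.8
grip_force: 49.8
```

Call:
{"fn": "play_rows", "kwargs": {
  "motion": [
    [[0, 0, 0.1, 0, 0, 0], [0, 0, 0.15, 0, 0, 0], [0, 0, 0.15, 0, 0, 0]]
  ]
}}

```text
time: 9.25
tool_pos: [511.7, -119.0, 103.3]
tcp_rot: [179.9, -0.0, 57.1]
ft_force: [-2.6, 1.3, 9.0]
finger_gap: 20.6
grip_force: 50.9
```

Contact came at about 9 N, right at the home height. I'll hold, release, and rise.

Call:
{"fn": "play_rows", "kwargs": {
  "motion": [
    [[0, 0, 0, 0, 0, 0], [0, 0, 0, 0, 0, 0], [0, 0, 0, 0, 0, 0]]
  ]
}}

```text
time: 9.55
tool_pos: [511.7, -119.0, 103.2]
tcp_rot: [179.9, -0.0, 57.1]
ft_force: [-2.9, 1.2, 8.3]
finger_gap: 20.8
grip_force: 50.9
```

Call:
{"fn": "play_rows", "kwargs": {
  "motion": [
    [[0, 0, 0, 0, 0, 0], [0, 0, 0, 0, 0, 0], [0, 0, 0, 0, 0, 0], [0, 0, 0, 0, 0, 0], [0, 0, 0, 0, 0, 0]]
  ],
  "jaw": 1
}}

```text
time: 10.05
tool_pos: [511.0, -118.7, 101.6]
tcp_rot: [-180.0, 0.0, 57.1]
ft_force: [0.1, -0.4, -0.4]
finger_gap: 85.6
grip_force: 0.0
```

Call:
{"fn": "play_rows", "kwargs": {
  "motion": [
    [[0, 0, -2, 0, 0, 0], [0, 0, -5, 0, 0, 0], [0, 0, -9, 0, 0, 0], [0, 0, -12, 0, 0, 0], [0, 0, -12, 0, 0, 0]]
  ]
}}

```text
time: 10.55
tool_pos: [513.8, -119.6, 227.6]
tcp_rot: [179.5, -0.1, 57.1]
ft_force: [-0.4, -0.7, 0.6]
finger_gap: 85.2
grip_force: 0.0
```

```bash
python3 - <<'E'
from h import *
from bench import sensors,optics
d=optics.snapshot("side")["pixels"][:,:,::-1]
e=optics.snapshot("top");w=e["pixels"][:,:,::-1]
a=cv2.resize(d[170:290,300:420],(400,400),interpolation=2);b=cv2.resize(w[205:255,205:255],(400,400),interpolation=2)
cv2.imwrite("pics/s5.png",np.hstack([a,b]))
E
python3 go.py 505 131 210 70
```

```text
t 10.65 pos [ 511.65 -118.86  222.57] rot [ 1.7989e+02 -3.0000e-02  5.7150e+01] F [-0.16  0.39 -0.11] gap 85.5 j [-19.  -4.  98.   0.  86.  14.]
shift [ 20.628 -14.115   1.241] turn [  0.11  -0.02 -12.85]
```

View pics/s5.png

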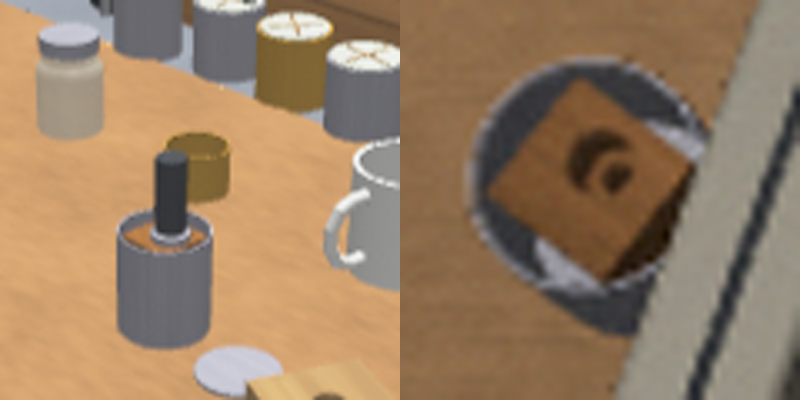

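The gauge is seated with its collar on the core (side crop about (170,235)), and the left tin's stepped bore confirms the choice. Now on to the left tin, rotating the tool.

```bash
python3 go.py 504 131 200 105
```

```text
t 10.65 pos [ 511.65 -118.86  222.57] rot [ 1.7989e+02 -3.0000e-02  5.7150e+01] F [-0.16  0.39 -0.11] gap 85.5 j [-19.  -4.  98.   0.  86.  14.]
shift [ 20.574 -14.201   2.24 ] turn [ 1.100e-01  2.000e-02 -4.785e+01]
```

Call:
{"fn": "play_rows", "kwargs": {
  "motion": [
    [[3.4, -2.3, 0, 0, 0, -8], [6.8, -4.7, 0, 0, 0, -16], [10.3, -7, 0.5, 0, 0, -24], [13.7, -9.4, 1, 0, 0, -32], [17.2, -11.7, 1.5, 0, 0, -40]]
  ]
}}

```text
time: 11.15
tool_pos: [504.7, 90.8, 204.6]
tcp_rot: [-179.8, -0.0, 97.5]
ft_force: [0.5, -0.2, -0.6]
finger_gap: 85.4
grip_force: 0.0
```

```bash
python3 go.py 504 131 200 105
```

```text
t 11.15 pos [504.66  90.75 204.55] rot [-1.7983e+02 -1.0000e-02  9.7460e+01] F [ 0.5  -0.2  -0.58] gap 85.4 j [  4.  -5. 101.  -0.  84.  -3.]
shift [3.999 0.458 0.454] turn [-0.17 -0.02 -7.54]
```

Call:
{"fn": "play_rows", "kwargs": {
  "motion": [
    [[2, 0.2, 0.3, 0, 0, -3], [3.5, 0.4, 0.4, 0, 0, -6], [4, 0.45, 0.4, 0, 0, -7.5], [4, 0.45, 0.4, 0, 0, -7.5], [4, 0.45, 0.4, 0, 0, -7.5]]
  ]
}}

```text
time: 11.65
tool_pos: [505.7, 128.6, 202.7]
tcp_rot: [-180.0, 0.0, 104.5]
ft_force: [-0.1, 0.2, -0.1]
finger_gap: 85.5
grip_force: 0.0
```

```bash
python3 - <<'E'
from h import *
from bench import sensors,optics
s=sensors.sense();d=optics.snapshot("wrist");w=d["pixels"][:,:,::-1]
R,t=wristRt(d,s["tool_pos"],s["tcp_rot"])
th=np.linspace(0,2*np.pi,40)
im=cv2.resize(w,(800,600))
P=np.array([proj(d,(505.3+33*np.cos(a),131.3+33*np.sin(a),80),R,t) for a in th])*1.25
for p in P: cv2.circle(im,tuple(int(round(v)) for v in p),1,(0,0,255),-1)
cv2.imwrite("pics/w6.png",im[150:,200:600]);print(s["tool_pos"],s["tcp_rot"])
E
python3 go.py 505.3 131.3 40 105
```

```text
[505.7418178  128.55127675 202.68067555] [-1.79982626e+02  2.43874510e-02  1.04542338e+02]
t 11.7 pos [505.83 128.45 202.82] rot [-1.8000e+02  2.0000e-02  1.0452e+02] F [-0.83 -0.33  0.19] gap 85.7 j [  9.  -4. 100.  -0.  84.  -6.]
shift [ 0.294  0.021 16.282] turn [-0.    0.02 -0.48]
```

View pics/w6.png

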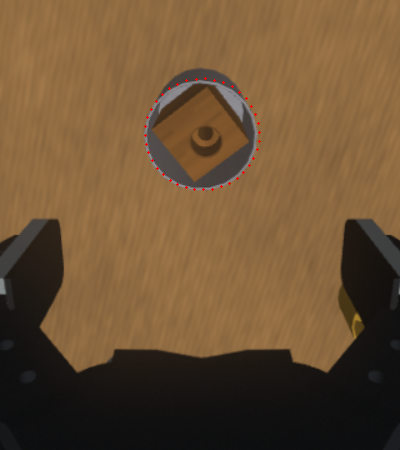

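The wrist view shows the tin rim matching my predicted circle to about 1 px, and the stepped bore at (206,139). Descending to grip.

Call:
{"fn": "play_rows", "kwargs": {
  "motion": [
    [[0.2, 0, 3, 0, 0, 0], [0.28, 0, 6.5, 0, 0, 0], [0.28, 0, 9, 0, 0, 0], [0.28, 0, 10.5, 0, 0, 0], [0.28, 0, 11, 0, 0, 0]]
  ]
}}

```text
time: 12.2
tool_pos: [504.0, 131.3, 91.2]
tcp_rot: [-179.8, -0.0, 104.6]
ft_force: [-1.3, -0.6, -0.2]
finger_gap: 85.6
grip_force: 0.0
```

Call:
{"fn": "play_rows", "kwargs": {
  "motion": [
    [[0, 0, 1, 0, 0, 0], [0, 0, 2.5, 0, 0, 0], [0, 0, 4, 0, 0, 0], [0, 0, 5.5, 0, 0, 0], [0, 0, 5.8, 0, 0, 0]]
  ]
}}

```text
time: 12.7
tool_pos: [503.1, 132.0, 32.1]
tcp_rot: [-179.8, -0.0, 104.7]
ft_force: [-0.5, 0.1, -0.2]
finger_gap: 85.7
grip_force: 0.0
```

Call:
{"fn": "play_rows", "kwargs": {
  "motion": [
    [[0, 0, 0, 0, 0, 0], [0, 0, 0, 0, 0, 0], [0, 0, 0, 0, 0, 0], [0, 0, 0, 0, 0, 0]]
  ],
  "jaw": 0,
  "squeeze": 30
}}

```text
time: 13.1
tool_pos: [505.1, 132.3, 35.1]
tcp_rot: [180.0, 0.0, 104.6]
ft_force: [0.2, 0.1, -2.4]
finger_gap: 64.9
grip_force: 34.2
```

```bash
python3 go.py 446 371 180 105
```

```text
t 13.1 pos [505.11 132.28  35.13] rot [179.97   0.   104.65] F [ 0.24  0.11 -2.41] gap 64.9 j [  9.   6. 108.  -0.  66.  -6.]
shift [ 24.59    0.326 -14.489] turn [ 0.03  0.   -0.35]
```

Call:
{"fn": "play_rows", "kwargs": {
  "motion": [
    [[0, 0, -1.5, 0, 0, 0], [0, 0, -4, 0, 0, 0], [0, 0, -7.5, 0, 0, 0], [0, 0, -10.5, 0, 0, 0], [1, 0, -12, 0, 0, 0]]
  ]
}}

```text
time: 13.6
tool_pos: [504.4, 141.8, 159.4]
tcp_rot: [179.7, 0.0, 104.6]
ft_force: [0.8, 0.7, -1.9]
finger_gap: 65.0
grip_force: 34.6
```

Call:
{"fn": "play_rows", "kwargs": {
  "motion": [
    [[3, 0, 0, 0, 0, 0], [7, 0.1, 0, 0, 0, 0], [11, 0.15, 0, 0, 0, 0], [15, 0.2, 0, 0, 0, 0], [18.5, 0.3, 0, 0, 0, 0]]
  ]
}}

```text
time: 14.1
tool_pos: [457.0, 324.0, 154.8]
tcp_rot: [-180.0, -0.0, 104.7]
ft_force: [0.3, 0.3, -2.0]
finger_gap: 64.8
grip_force: 34.6
```

Call:
{"fn": "play_rows", "kwargs": {
  "motion": [
    [[2.5, 0, 0, 0, 0, 0], [4.5, 0, 0, 0, 0, 0], [5.1, 0, 0, 0, 0, 0], [5.1, 0, 0, 0, 0, 0], [5.1, 0, 0, 0, 0, 0]]
  ]
}}

```text
time: 14.6
tool_pos: [445.5, 370.4, 154.6]
tcp_rot: [-180.0, 0.0, 104.6]
ft_force: [-0.6, -0.7, -2.7]
finger_gap: 65.1
grip_force: 34.6
```

```bash
python3 - <<'E'
from h import *
from bench import sensors,optics
for n in range(2): s=sensors.sense();d=optics.snapshot("top")
im=d["pixels"][:,:,::-1].copy()
c=np.array([446,371]);
for X in ((446,371,85),(446,371,9)):
    P=[proj(d,(X[0]+33*np.cos(a),X[1]+33*np.sin(a),X[2])) for a in np.linspace(0,6.28,40)]
    for p in P: im[int(p[1]+.5),int(p[0]+.5)]=(0,0,255)
cv2.imwrite("pics/t7.png",np.hstack([cv2.resize(im[165:315,65:215],(450,450),interpolation=2),cv2.resize(optics.snapshot("side")["pixels"][130:270,150:320,::-1],(340,450))]))
E
python3 go.py 446 371 50 105
```

```text
t 14.75 pos [445.93 370.09 154.79] rot [-1.7999e+02  2.0000e-02  1.0458e+02] F [ 0.41  0.75 -2.65] gap 65.0 j [35.  7. 94. -0. 79. 20.]
shift [ 0.089  0.031 10.479] turn [-0.01  0.02 -0.42]
```

View pics/t7.png

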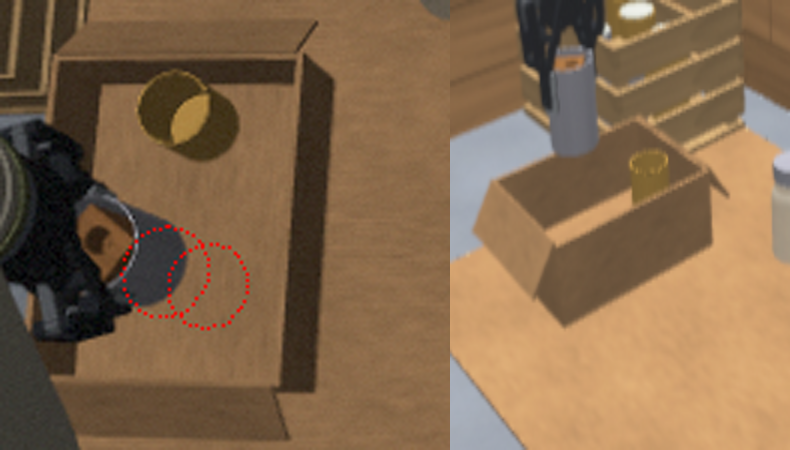

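The top view puts the predicted footprint (red) well inside the carton's free half, clear of the old tin and the walls. Lowering.

Call:
{"fn": "play_rows", "kwargs": {
  "motion": [
    [[0.1, 0, 2.5, 0, 0, 0], [0.1, 0, 5.5, 0, 0, 0], [0.1, 0, 8, 0, 0, 0], [0.1, 0, 9.5, 0, 0, 0], [0.1, 0, 10, 0, 0, 0]]
  ]
}}

```text
time: 15.25
tool_pos: [444.5, 370.6, 52.8]
tcp_rot: [-179.8, 0.1, 104.6]
ft_force: [0.1, -0.0, -3.0]
finger_gap: 65.1
grip_force: 34.5
```

Call:
{"fn": "play_rows", "kwargs": {
  "motion": [
    [[0, 0, 0.3, 0, 0, 0], [0, 0, 0.5, 0, 0, 0], [0, 0, 0.7, 0, 0, 0], [0, 0, 0.9, 0, 0, 0], [0, 0, 0.9, 0, 0, 0]]
  ]
}}

```text
time: 15.75
tool_pos: [445.4, 372.1, 46.0]
tcp_rot: [180.0, -0.0, 104.7]
ft_force: [-0.9, 0.2, -1.7]
finger_gap: 65.2
grip_force: 34.6
```

Call:
{"fn": "play_rows", "kwargs": {
  "motion": [
    [[0, 0, 0.15, 0, 0, 0], [0, 0, 0.3, 0, 0, 0], [0, 0, 0.4, 0, 0, 0], [0, 0, 0.5, 0, 0, 0], [0, 0, 0.5, 0, 0, 0]]
  ]
}}

```text
time: 16.25
tool_pos: [445.2, 371.9, 40.5]
tcp_rot: [-180.0, 0.0, 104.6]
ft_force: [-0.1, 0.3, -2.0]
finger_gap: 65.0
grip_force: 34.6
```

Call:
{"fn": "play_rows", "kwargs": {
  "motion": [
    [[0, 0, 0.1, 0, 0, 0], [0, 0, 0.15, 0, 0, 0], [0, 0, 0.15, 0, 0, 0]]
  ]
}}

```text
time: 16.55
tool_pos: [445.5, 372.1, 39.9]
tcp_rot: [180.0, -0.0, 104.6]
ft_force: [-2.4, -2.0, 4.4]
finger_gap: 64.9
grip_force: 35.1
```

The tin is on the floor with about 4 N of contact. I'll hold, release, and rise.

Call:
{"fn": "play_rows", "kwargs": {
  "motion": [
    [[0, 0, 0, 0, 0, 0], [0, 0, 0, 0, 0, 0]]
  ]
}}

```text
time: 16.75
tool_pos: [445.5, 372.1, 39.9]
tcp_rot: [180.0, -0.0, 104.7]
ft_force: [-2.4, -1.4, 5.9]
finger_gap: 65.0
grip_force: 35.3
```

Call:
{"fn": "play_rows", "kwargs": {
  "motion": [
    [[0, 0, 0, 0, 0, 0], [0, 0, 0, 0, 0, 0], [0, 0, 0, 0, 0, 0], [0, 0, 0, 0, 0, 0], [0, 0, 0, 0, 0, 0]]
  ],
  "jaw": 1
}}

```text
time: 17.25
tool_pos: [445.3, 371.9, 39.2]
tcp_rot: [-180.0, -0.0, 104.6]
ft_force: [0.3, 0.1, 0.1]
finger_gap: 85.2
grip_force: 0.0
```

Call:
{"fn": "play_rows", "kwargs": {
  "motion": [
    [[0, 0, -2, 0, 0, 0], [0, 0, -5, 0, 0, 0], [0, 0, -9, 0, 0, 0], [0, 0, -13, 0, 0, 0], [0, 0, -16, 0, 0, 0]]
  ]
}}

```text
time: 17.75
tool_pos: [445.9, 372.4, 202.3]
tcp_rot: [179.9, -0.1, 104.6]
ft_force: [0.1, 0.9, 0.7]
finger_gap: 85.5
grip_force: 0.0
```

Call:
{"fn": "play_rows", "kwargs": {
  "motion": [
    [[0, 0, 0, 0, 0, 0], [0, 0, 0, 0, 0, 0], [0, 0, 0, 0, 0, 0], [0, 0, 0, 0, 0, 0], [0, 0, 0, 0, 0, 0]]
  ]
}}

```text
time: 18.25
tool_pos: [444.7, 371.5, 197.7]
tcp_rot: [-179.9, 0.0, 104.6]
ft_force: [0.1, 0.4, -0.0]
finger_gap: 85.5
grip_force: 0.0
```

Run:
```python
from bench import optics
import cv2,numpy as np
a=optics.snapshot("side")["pixels"][120:320,150:450,::-1];b=optics.snapshot("wrist")["pixels"][:,:,::-1]
cv2.imwrite("pics/f.png",np.hstack([cv2.resize(a,(420,280)),cv2.resize(b,(373,280))]))
```

```text
(no output)
```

View pics/f.png

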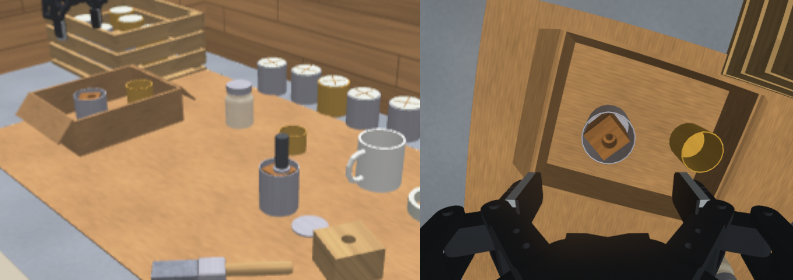

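The stepped tin stands upright in the carton (wrist crop (608,135)), the gauge is home in the other tin, and the bystanders haven't moved.

```bash
python3 -c "
from bench import job
print(job.hand_in())"
```

```text
the job is handed in; nothing more can be done
None
```

The job is handed in (no verdict was returned): the gauge is home to its collar in the full-bore tin on the cardboard, and the other tin, whose bore I judged narrow from its visible step rather than by gauging, stands upright on the carton floor.

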